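# Set a heel strip against the rail of the sawing jig

### The job

Set up the jig for sawing the long wooden strip: first take the loose heel block off the jig's board and put it down in the wooden tray that stands beside the jig. Then slide the strip over the board, never lifting it, until its whole length lies flush against the steel rail and its end is hard up against the end stop. Last, swing the turn-button on the rail fully round, square across the top of the strip, and leave all the other things on the bench where they are.

Things in the scene. Friction and masses are not known exactly. Their poses are not given: they have to be found in the camera images.
- jig: Fixed grey faced board, 230 mm (x) by 440 mm (y), 18 mm thick, lying on the bench; origin at the centre of its underside, so its upper face is at z = 18 mm in its own frame. Its x axis points away from the robot towards the rail, its y axis runs along the rail, z is up. A steel rail, 25 mm wide, 400 mm long and 31 mm high above the board, runs along y near the far edge; its face towards the robot is at x = +85 mm in this frame.
- end_stop: Fixed steel end stop standing on the board at the left (+y) end, against the rail: 55 mm (x) by 20 mm (y) by 28 mm high; origin at the centre of its underside; axes as those of the jig. Its place along the rail differs from run to run.
- end_stop_face (a point): Point on the face of the end stop that the strip's end must touch (the face that looks to -y), at mid-width, 14 mm above the board; axes as those of the jig.
- strip_center (a point): Centre (half-way up) of the loose straight strip of pale wood, 260 mm long (its own y), 30 mm wide (x) and 28 mm high (z), 0.11 to 0.22 kg, lying flat and askew on the board on the robot's side of the rail; its own y axis points to its left end. Lying flush against the rail its centre line is at x = 70 mm in the jig's frame.
- strip_left (a point): Centre of the left (+y) end face of the strip, half-way up: the end that goes to the end stop.
- strip_right (a point): Centre of the right (-y) end face of the strip, half-way up.
- strip: The same strip; origin at the centre of its underside.
- heel_center (a point): Centre (half-way up) of the loose wooden shoe-heel block lying on the board between strip and rail: 46 mm (its x) by 40 mm (its y) by 32 mm high, 0.05 kg; straight parallel sides towards its +y and -y, a flat end to -x and a half-round end to +x. It is best gripped across its 40 mm width.
- heel: The same heel block; origin at the centre of its underside.
- tray: Fixed shallow open wooden tray, 200 mm (x) by 130 mm (y) outside, 35 mm high, walls and floor 6 mm; it stands on the bench to the left or right of the jig; origin at the centre of its underside. A second heel block of the same kind is fixed in its far (+x) half and stays there.
- tray_spot (a point): Point on the floor of the tray in the middle of its free part, 6 mm above the bench: room for the heel block.
- turn_button (a joint): Angle of the wooden turn-button, a bar 75 mm long, 22 mm wide and 14 mm thick that turns about an upright pivot on top of the rail: 0 when it points to the left (+y) along the rail, growing anticlockwise seen from above; at 1.57 it points to -x of the jig, square across the bed; it stops at 1.6. It turns stiffly (0.06 N m, about 1.2 N at its knob) and stays where it is left. Its underside is 3 mm above the top of the strip.
- button_pivot (a point): Pivot of the turn-button, on the top face of the rail, on the underside of the bar (49 mm above the bench), at x = 97.5 mm, y = 50 mm in the jig's frame.
- button_knob (a point): Centre of the round wooden knob near the free end of the turn-button, 52 mm from the pivot's axis: 16 mm in diameter, 24 mm high, standing upright on the bar (from 63 to 87 mm above the bench).
- last_a: Wooden shoe last (bystander), 230 x 84 x 100 mm, origin under its middle; stands on the side of the jig opposite the tray. Leave it.
- last_b: Second wooden shoe last (bystander), 230 x 84 x 100 mm, beyond the rail. Leave it.
- glue_tin: Tin, 80 mm in diameter, 100 mm high, beyond the rail. Leave it.
- tack_tin: Small open steel tin, 44 mm in diameter, 24 mm high, standing on the board's near left corner. Leave it.
- brush: Brush lying on the bench near the jig's right near corner. Leave it.
- insoles: Low stack of insoles, 25 mm high, on the bench near the jig's left near corner. Leave it.
Not all that is in view belongs to the job. Of the things like the heel, leave any that is orange; of the rest the larger one is meant.

How it is judged:
By the outcome, as a careful person would: the job done as asked, in the order asked, and still so for the second after the job is handed in, with the robot touching nothing.
It also fails if it takes over 72 s, if anything falls off the work surface, if the arm or the gripper's body presses on something with over 40 N, if the wrist force passes 120 N, or if a joint passes its speed limit or range.

### The arm

A 6-joint arm with a two-finger parallel gripper is mounted at the origin on the work surface. World frame = base frame: x ahead of the robot, y to its left, z up, the work surface at z = 0. Lengths are in m, angles in rad, forces in N, time in s.
With the tool pointing down it reaches from about 0.375 to 0.975 m from the base axis. Payload 3.8 kg.
Tool frame: the origin (TCP) lies midway between the tips of the shut fingers; the grasp point (between the pads) lies 19 mm behind it; z points along the fingers, y is the line along which they close (so a half turn about z gives the same grasp; the last joint's range is limited). The gripper opens to 85 mm and grips with 20 to 120 N. Pads are 22 mm wide; open, the fingers measure 114 mm over their backs; the gripper's body (76 mm by 85 mm) begins 54 mm behind the grasp point. The pads swing forward as they close: fully open they stand 13 mm farther back than shut.
Start: joints at [-1.16, 0.264, 1.604, -0, 1.274, -0.037], TCP at [0.292, -0.608, 0.231] pointing down, gripper open.
Joint ranges: [-2.63, 2.63], [-0.94, 2.18], [0.31, 2.57], [-1.31, 4.45], [0, 2.66], [-2.55, 2.55]. Speed limits (rad/s): [2.57, 2.57, 3.14, 3.14, 3.14, 3.14].

### API

Orientations are given as a rotation vector (axis times angle).
In Python, from workcell import bot, imaging gives the robot as it stands.
- The arm moves only by the tool step_arm, never from a script. Its argument "series" is a list of rows, each an object of numbers: "grip": the closure, from -1 (fully open) to 1 (shut); "x", "y", "z": the shift along the tool's x, y, z normalised to -1 to 1, where 1 is 500 mm; "ax", "ay", "az": the turn, a rotation vector about the tool's x, y, z normalised to -1 to 1, where 1 is 30 degrees. A call has 1 to 12 rows; each row is the pose to reach, as a shift and turn from the pose commanded when the call began, along the tool's axes at that moment; what a row does not reach only later rows make up. A row lasts 1/10 s, in which the tool goes at most 50 mm and 8.59 degrees, less where a joint would pass 70% of its speed; a pose out of reach is approached as far as the arm can. A call with a number of a shift or a turn outside -1 to 1 is refused whole. A call with a gripper value outside its range is refused whole. The fingers move at their own pace and stop on an object; "force" is the grip in N (left out, the last holds). Time passes only in rows, so rows that repeat a pose let the fingers close. It gives the time, the measured TCP pose, the force, the opening and the grip force at its end, in the units of the state.
- bot.read_state(): the state, without advancing time (a new reading comes with each control period).
- imaging.read_camera(name): name is "scene" or "top"; returns a dict with "img" (384x512x3 uint8, red, green, blue), "fx", "fy", "cx", "cy" (pixels), "k1" (the pictures are not rectified: a ray, as slopes to the right and down, at radius r is drawn at 1 + k1 r^2 times it, then the intrinsics apply), "R" (3x3) and "t" (3): a world point X has camera coordinates R X + t. Camera axes: x right, y down, z forward; pixel columns grow to the right and rows downward; lengths in m; the calibration is good to about 2 mm. A picture is of the moment at which its call begins. There is no depth.
- bot.finish_job(): hands the job in; it is judged then, once.
The state is a dict: "time": time; "q": joint angles; "joint_vel": joint speeds; "joint_torque": joint torques, N m; "tool_pos": TCP position; "tcp_rot": TCP orientation; "wrist_force": force on the tool from outside, world axes, zero at the start; "torque": the same for the moment, N m; "width": opening from 0.0 (shut) to 1.0 (fully open); "grip_force": force on a finger pad.
Only numpy, scipy, OpenCV 4.12 (cv2) and the standard library are available. Lean on these libraries where they do the work, as an engineer would, in place of code of your own. Each camera call takes 0.05 s, during which the arm holds its last target. There are 200 camera calls.

## Working session

There is one attempt and no reset: what is moved stays moved. The work goes in short steps, Python scripts to look and compute and a tool call to move; the robot and the scene stay as the last step left them, time stands still between calls to the robot, and variables do not carry over. Pictures are saved under pics/ and viewed, at most 10 in all, crops included, and the job is handed in when it is done.

Besides the shell and the picture viewer there is one more tool, called after "Emit:" in YAML: its name, and indented under it one key for each argument. step_arm: Moves the arm, as the interface text tells. Scaled input: -1 to 1 covers 500 mm each way for a shift and 30 degrees each way for a turn. Its arguments: {"type":"object","properties":{"series":{"type":"array","items":{"type":"object","properties":{"grip":{"type":"number"},"x":{"type":"number","minimum":-1,"maximum":1},"y":{"type":"number","minimum":-1,"maximum":1},"z":{"type":"number","minimum":-1,"maximum":1},"ax":{"type":"number","minimum":-1,"maximum":1},"ay":{"type":"number","minimum":-1,"maximum":1},"az":{"type":"number","minimum":-1,"maximum":1}}}},"force":{"type":"number"}},"required":["series"]}

```bash
mkdir -p pics
cat > h.py <<'E'
import numpy as np, cv2
from workcell import bot, imaging
from scipy.spatial.transform import Rotation as Ro
def cam(n):
    c=imaging.read_camera(n); c['R']=np.array(c['R']);c['t']=np.array(c['t']); return c
def save(c,f,box=None,s=1):
    im=c['img'][:,:,::-1]
    if box: im=im[box[1]:box[3],box[0]:box[2]]
    cv2.imwrite('pics/'+f,cv2.resize(im,None,fx=s,fy=s,interpolation=cv2.INTER_CUBIC))
def ray(c,u,v):
    d=np.array([(u-c['cx'])/c['fx'],(v-c['cy'])/c['fy']]); p=d.copy()
    for _ in range(20): p=d/(1+c['k1']*(p@p))
    return -c['R'].T@c['t'], c['R'].T@np.array([p[0],p[1],1])
def pt(c,u,v,z):
    o,d=ray(c,u,v); return o+d*(z-o[2])/d[2]
def proj(c,X):
    x=c['R']@np.array(X)+c['t']; p=x[:2]/x[2]; p=p*(1+c['k1']*(p@p))
    return np.array([c['fx']*p[0]+c['cx'],c['fy']*p[1]+c['cy']])
E
python3 - <<'E'
from h import *
for n in ('top','scene'):
    c=cam(n); save(c,n+'0.png',s=1.5); np.savez('c_'+n,**c); print(n,c['fx'],c['k1'],-c['R'].T@c['t'])
s=bot.read_state(); print(s['tool_pos'],s['tcp_rot'],s['width'],s['time'],Ro.from_rotvec(s['tcp_rot']).as_matrix())
E
```

```text
top 383.6051632388454 0.03736821613453942 [ 0.37430918 -0.00527619  1.1251717 ]
scene 414.0529843996039 0.017850607169217658 [0.96113785 0.54996631 0.9284404 ]
[ 0.2919998  -0.60781882  0.23007902] [-3.06118037e+00 -6.97103577e-01  6.23934298e-04] 1.0010036578372254 0.1 [[ 9.01397144e-01  4.32992472e-01 -8.40923575e-04]
 [ 4.32993284e-01 -9.01395139e-01  1.90266058e-03]
 [ 6.58332840e-05 -2.07916707e-03 -9.99997836e-01]]
```

View pics/top0.png

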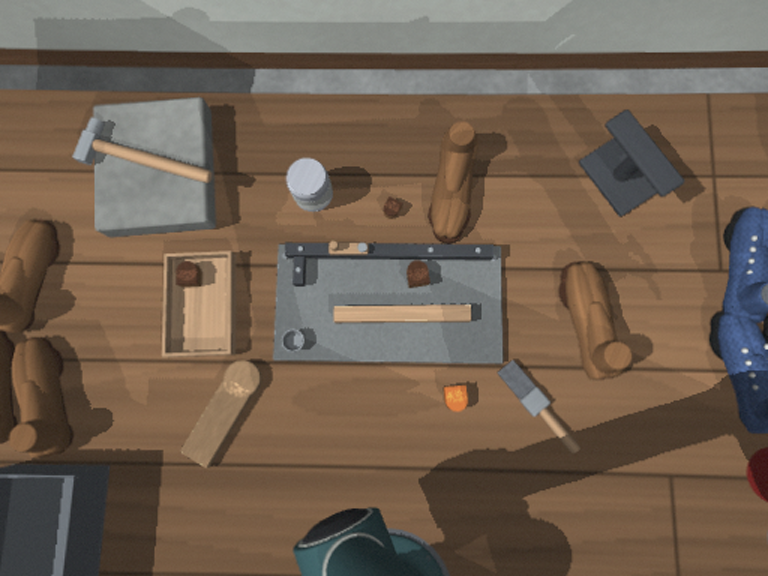

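View pics/scene0.png

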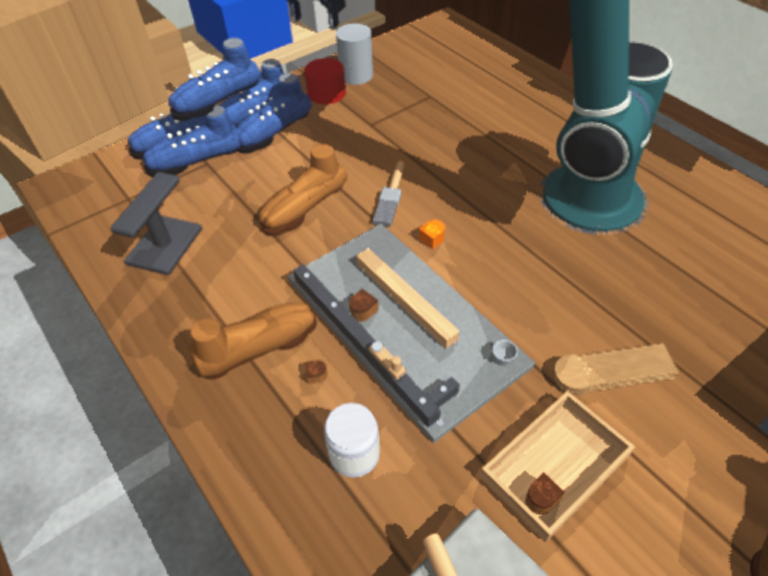

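The top view (1.5x pixels) shows four heel-like things:
- brown block on the board at (418,273)
- smaller brown block beyond the rail at (393,206)
- orange block at (456,397)
- brown block fixed in the tray at (187,273)

The target is (418,273): it isn't orange, it's the larger loose brown one, and it lies on the board between strip and rail. The strip runs (334,313)–(470,313), the end stop is at (299,270), the button knob at (334,246) and the free part of the tray at about (197,325).

```bash
cat > m.py <<'E'
from h import *
def blob(c,lo,hi,box):
    hsv=cv2.cvtColor(c['img'],cv2.COLOR_RGB2HSV); m=cv2.inRange(hsv,lo,hi)
    k=np.zeros_like(m); x0,y0,x1,y1=box; k[y0:y1,x0:x1]=m[y0:y1,x0:x1]
    cs=cv2.findContours(k,cv2.RETR_EXTERNAL,cv2.CHAIN_APPROX_NONE)[0]
    return max(cs,key=cv2.contourArea)
def strip(c,box=(180,170,335,235)):
    b=blob(c,(8,40,110),(28,255,255),box)[:,0]
    P=np.array([pt(c,u,v,.046)[:2] for u,v in b]); return P,cv2.minAreaRect((P*1000).astype(np.float32))
E
python3 - <<'E'
from m import *
c=dict(np.load('c_top.npz'))
save(c,'heel.png',(180,140,345,250),4.5)
hsv=cv2.cvtColor(c['img'],cv2.COLOR_RGB2HSV)
for n,u,v in [('heel',279,182),('heelside',278,188),('board',240,220),('strip',260,209),('traywall',156,170),('rail',250,168)]: print(n,hsv[v,u])
b=blob(c,(0,80,20),(18,255,130),(262,168,296,195)); print('heel px',cv2.boundingRect(b),cv2.contourArea(b))
P=np.array([pt(c,u,v,.050)[:2] for u,v in b[:,0]])*1000; print(cv2.minAreaRect(P.astype(np.float32)),P.min(0),P.max(0))
print('strip',strip(c)[1],cv2.boxPoints(strip(c)[1]).round())
g=cv2.inRange(hsv,(80,0,60),(130,90,200)); 
for n,u,v,z in [('jigTL',278/1.5,243/1.5,.018),('jigTR',502/1.5,245/1.5,.018),('jigBL',274/1.5,361/1.5,.018),('jigBR',503/1.5,363/1.5,.018),('trayTL',165/1.5,253/1.5,.035),('trayTR',231/1.5,251/1.5,.035),('trayBL',163/1.5,355/1.5,.035),('trayBR',232/1.5,354/1.5,.035),('knob',334/1.5,244/1.5,.087),('pivot',365/1.5,248/1.5,.063)]: print(n,pt(c,u,v,z).round(4))
E
```

```text
heel [ 11 121 112]
heelside [ 13 132  83]
board [ 90  11 134]
strip [ 15  90 196]
traywall [13 76 91]
rail [111  22  81]
heel px (271, 174, 16, 18) 189.0
((586.9231567382812, -47.29832458496094), (47.59470748901367, 40.2052001953125), 8.983357429504395) [560.58445987 -69.91526918] [610.19032646 -27.14543911]
strip ((510.831298828125, -17.74627685546875), (31.37428855895996, 257.8858642578125), 0.8184639811515808) [[ 493.  111.]
 [ 497. -147.]
 [ 528. -146.]
 [ 525.  111.]]
jigTL [0.6503 0.2275 0.018 ]
jigTR [ 0.6511 -0.2145  0.018 ]
jigBL [0.4179 0.2244 0.018 ]
jigBR [ 0.4211 -0.2123  0.018 ]
trayTL [0.6233 0.4433 0.035 ]
trayTR [0.629  0.3149 0.035 ]
trayBL [0.4257 0.4315 0.035 ]
trayBR [0.4293 0.3011 0.035 ]
knob [0.6325 0.1086 0.087 ]
pivot [0.6313 0.0521 0.063 ]
```

View pics/heel.png

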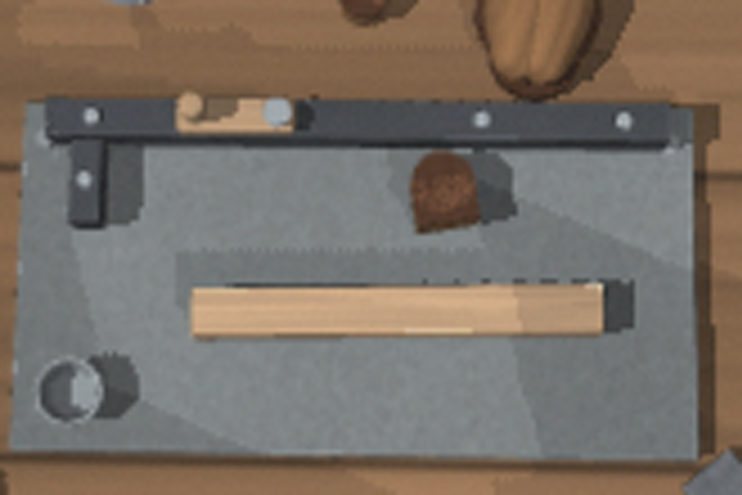

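Crop: the heel's centre is at (445,192), with its flat end towards the robot and a yaw of about 9°. The strip runs (193–603, 310), the knob is at (190,104) and the pivot at (277,110). That confirms the heel choice, so I'll move now.

```bash
cat > g.py <<'E'
import sys
from h import *
def go(p,yaw):
    s=bot.read_state(); R=Ro.from_rotvec(s['tcp_rot']); T=Ro.from_euler('z',yaw,degrees=True)*Ro.from_euler('x',180,degrees=True)
    d=R.inv().apply(np.array(p)-s['tool_pos'])/.5; a=(R.inv()*T).as_rotvec(degrees=True)/30
    print('xyz',d.round(4),'a',a.round(4))
if __name__=='__main__':
    v=[float(x) for x in sys.argv[1:]]
    for i in range(0,len(v),4): go(v[i:i+3],v[i+3])
E
python3 g.py .588 -.046 .2 9
```

```text
xyz [ 1.0202 -0.7564  0.0618] a [-4.000e-03  5.000e-04  5.553e-01]
```

Emit:
step_arm:
  series:
    - {"x":1,"y":-0.756,"z":0.06,"az":0.555,"grip":-1}
    - {"x":1,"y":-0.756,"z":0.06,"az":0.555,"grip":-1}
    - {"x":1,"y":-0.756,"z":0.06,"az":0.555,"grip":-1}
    - {"x":1,"y":-0.756,"z":0.06,"az":0.555,"grip":-1}
    - {"x":1,"y":-0.756,"z":0.06,"az":0.555,"grip":-1}
    - {"x":1,"y":-0.756,"z":0.06,"az":0.555,"grip":-1}
    - {"x":1,"y":-0.756,"z":0.06,"az":0.555,"grip":-1}
    - {"x":1,"y":-0.756,"z":0.06,"az":0.555,"grip":-1}
    - {"x":1,"y":-0.756,"z":0.06,"az":0.555,"grip":-1}
    - {"x":1,"y":-0.756,"z":0.06,"az":0.555,"grip":-1}
    - {"x":1,"y":-0.756,"z":0.06,"az":0.555,"grip":-1}
    - {"x":1,"y":-0.756,"z":0.06,"az":0.555,"grip":-1}

```text
validation failed for argument at $.se...
```

```bash
python3 g.py .588 -.046 .022 9
```

```text
xyz [ 1.0201 -0.7556  0.4178] a [-4.000e-03  5.000e-04  5.553e-01]
```

Emit:
step_arm:
  series:
    - {"x":0.98,"y":-0.756,"z":0.06,"ax":0.0,"ay":0.0,"az":0.555,"grip":-1.0}
    - {"x":0.98,"y":-0.756,"z":0.06,"ax":0.0,"ay":0.0,"az":0.555,"grip":-1.0}
  force: 40

```text
time: 0.3
tool_pos: [0.3368, -0.5188, 0.2254]
tcp_rot: [-3.132, -0.233, 0.0]
wrist_force: [0.5, -0.3, 0.0]
width: 1.001
grip_force: 0.0
```

```bash
python3 g.py .588 -.046 .2 9  .588 -.046 .022 9
```

```text
xyz [ 0.6368 -0.8608  0.0516] a [-0.0023  0.0004 -0.0165]
xyz [ 0.6369 -0.8604  0.4076] a [-0.0023  0.0004 -0.0165]
```

Emit:
step_arm:
  series:
    - {"x":0.637,"y":-0.861,"z":0.05,"ax":0,"ay":0,"az":-0.016,"grip":-1}
    - {"x":0.637,"y":-0.861,"z":0.05,"ax":0,"ay":0,"az":-0.016,"grip":-1}
    - {"x":0.637,"y":-0.861,"z":0.05,"ax":0,"ay":0,"az":-0.016,"grip":-1}
    - {"x":0.637,"y":-0.861,"z":0.05,"ax":0,"ay":0,"az":-0.016,"grip":-1}
    - {"x":0.637,"y":-0.861,"z":0.05,"ax":0,"ay":0,"az":-0.016,"grip":-1}
    - {"x":0.637,"y":-0.861,"z":0.05,"ax":0,"ay":0,"az":-0.016,"grip":-1}
    - {"x":0.637,"y":-0.861,"z":0.05,"ax":0,"ay":0,"az":-0.016,"grip":-1}
    - {"x":0.637,"y":-0.861,"z":0.05,"ax":0,"ay":0,"az":-0.016,"grip":-1}
    - {"x":0.637,"y":-0.861,"z":0.05,"ax":0,"ay":0,"az":-0.016,"grip":-1}
    - {"x":0.637,"y":-0.861,"z":0.05,"ax":0,"ay":0,"az":-0.016,"grip":-1}
    - {"x":0.637,"y":-0.861,"z":0.05,"ax":0,"ay":0,"az":-0.016,"grip":-1}
    - {"x":0.637,"y":-0.861,"z":0.05,"ax":0,"ay":0,"az":-0.016,"grip":-1}

```text
time: 1.5
tool_pos: [0.5854, -0.0399, 0.2006]
tcp_rot: [-3.129, -0.267, 0.0]
wrist_force: [-1.7, -0.5, -0.3]
width: 1.0
grip_force: 0.0
```

```bash
python3 g.py .588 -.046 .022 9
```

```text
xyz [0.0031 0.0134 0.3572] a [-0.0032  0.0003  0.0255]
```

Emit:
step_arm:
  series:
    - {"x":0.003,"y":0.013,"z":0.1,"ax":0,"ay":0,"az":0.025,"grip":-1}
    - {"x":0.003,"y":0.013,"z":0.2,"ax":0,"ay":0,"az":0.025,"grip":-1}
    - {"x":0.003,"y":0.013,"z":0.25,"ax":0,"ay":0,"az":0.025,"grip":-1}
    - {"x":0.003,"y":0.013,"z":0.25,"ax":0,"ay":0,"az":0.025,"grip":-1}
    - {"x":0.003,"y":0.013,"z":0.25,"ax":0,"ay":0,"az":0.025,"grip":-1}

```text
time: 2.0
tool_pos: [0.5865, -0.0509, 0.0764]
tcp_rot: [-3.132, -0.238, 0.002]
wrist_force: [-0.4, 0.1, 0.3]
width: 1.0
grip_force: 0.0
```

```bash
python3 g.py .588 -.046 .022 9; python3 -c "
from h import *
c=cam('scene'); save(c,'s1.png',(170,130,320,290),3.5)"
```

```text
xyz [ 0.0047 -0.0092  0.1088] a [-0.0003  0.0021 -0.0099]
```

View pics/s1.png

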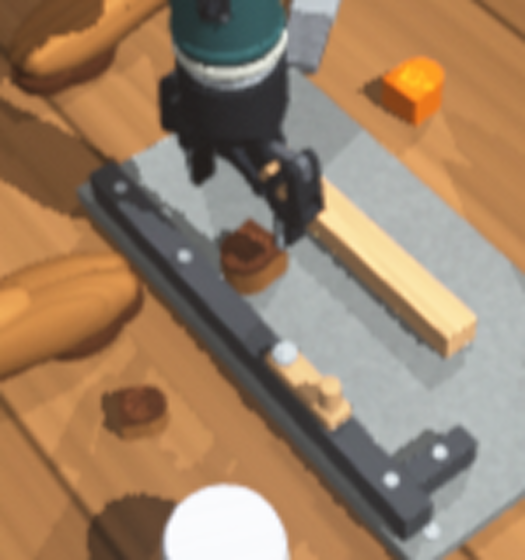

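```bash
python3 g.py .588 -.046 .022 9; python3 -c "
from m import *
c=cam('scene'); print((proj(c,[.588,-.046,.034])-[170,130])*3.5,(proj(c,[.588,-.046,.05])-[170,130])*3.5, bot.read_state()['tool_pos'])
b=blob(c,(0,80,20),(18,255,130),(231,190,254,216));x,y,w,h=cv2.boundingRect(b);print((np.array([x,y,x+w,y+h])-[170,130,170,130])*3.5)"
```

```text
xyz [ 0.0014 -0.0099  0.112 ] a [ 0.0014 -0.0039 -0.0096]
[250.79427341 259.33644126] [249.65866682 246.63230004] [ 0.58872118 -0.05099158  0.07887498]
[220.5 220.5 280.  294. ]
```

The scene crop shows the fingers above the heel at (253,255), and the projected heel centre (251,259) agrees. I'll descend and grip.

Emit:
step_arm:
  series:
    - {"x":0.001,"y":-0.01,"z":0.04,"ax":0,"ay":0,"az":-0.009,"grip":-1}
    - {"x":0.001,"y":-0.01,"z":0.08,"ax":0,"ay":0,"az":-0.009,"grip":-1}
    - {"x":0.001,"y":-0.01,"z":0.11,"ax":0,"ay":0,"az":-0.009,"grip":-1}
    - {"x":0.001,"y":-0.01,"z":0.11,"ax":0,"ay":0,"az":-0.009,"grip":-1}
    - {"x":0.001,"y":-0.01,"z":0.11,"ax":0,"ay":0,"az":-0.009,"grip":1}
    - {"x":0.001,"y":-0.01,"z":0.11,"ax":0,"ay":0,"az":-0.009,"grip":1}
    - {"x":0.001,"y":-0.01,"z":0.11,"ax":0,"ay":0,"az":-0.009,"grip":1}
    - {"x":0.001,"y":-0.01,"z":0.11,"ax":0,"ay":0,"az":-0.009,"grip":1}
    - {"x":0.001,"y":-0.01,"z":0.11,"ax":0,"ay":0,"az":-0.009,"grip":1}
    - {"x":0.001,"y":-0.01,"z":0.11,"ax":0,"ay":0,"az":-0.009,"grip":1}
  force: 40

```text
time: 3.1
tool_pos: [0.5879, -0.0455, 0.0228]
tcp_rot: [3.131, 0.247, 0.004]
wrist_force: [0.3, -0.9, 6.2]
width: 0.462
grip_force: 42.1
```

Emit:
step_arm:
  series:
    - {"x":0,"y":0,"z":-0.1,"ax":0,"ay":0,"az":0,"grip":1}
    - {"x":0,"y":0,"z":-0.2,"ax":0,"ay":0,"az":0,"grip":1}
    - {"x":0,"y":0,"z":-0.28,"ax":0,"ay":0,"az":0,"grip":1}
    - {"x":-0.006,"y":-0.07,"z":-0.28,"ax":0,"ay":0,"az":0.05,"grip":1}
    - {"x":-0.014,"y":-0.16,"z":-0.28,"ax":0,"ay":0,"az":0.1,"grip":1}
    - {"x":-0.022,"y":-0.25,"z":-0.28,"ax":0,"ay":0,"az":0.15,"grip":1}
    - {"x":-0.03,"y":-0.34,"z":-0.28,"ax":0,"ay":0,"az":0.2,"grip":1}
    - {"x":-0.04,"y":-0.43,"z":-0.28,"ax":0,"ay":0,"az":0.23,"grip":1}
    - {"x":-0.047,"y":-0.52,"z":-0.28,"ax":0,"ay":0,"az":0.23,"grip":1}
    - {"x":-0.055,"y":-0.61,"z":-0.28,"ax":0,"ay":0,"az":0.23,"grip":1}
    - {"x":-0.063,"y":-0.7,"z":-0.28,"ax":0,"ay":0,"az":0.23,"grip":1}
    - {"x":-0.068,"y":-0.76,"z":-0.28,"ax":0,"ay":0,"az":0.23,"grip":1}

```text
time: 4.3
tool_pos: [0.492, 0.3272, 0.1611]
tcp_rot: [-3.141, -0.06, 0.001]
wrist_force: [0.3, -0.3, -0.0]
width: 0.461
grip_force: 41.5
```

```bash
python3 - <<'E'
from m import *
c=cam('scene');print(bot.read_state()['width'],bot.read_state()['tool_pos'])
for n,u,v in [('near-left',632/1.5,449/1.5),('near-right',567/1.5,396/1.5),('far-right',484/1.5,469/1.5),('far-left',549/1.5,533/1.5)]: print(n,pt(c,u,v,.035).round(4))
E
python3 g.py .485 .37 .06 2 .485 .37 .013 2
```

```text
0.46411515200538744 [0.49126734 0.33075387 0.16121762]
near-left [0.4293 0.4356 0.035 ]
near-right [0.4375 0.3121 0.035 ]
far-right [0.6284 0.32   0.035 ]
far-left [0.6214 0.4448 0.035 ]
xyz [-0.0092 -0.0782  0.2027] a [-0.0069  0.0018  0.0089]
xyz [-0.0091 -0.0779  0.2967] a [-0.0069  0.0018  0.0089]
```

Emit:
step_arm:
  series:
    - {"x":-0.009,"y":-0.082,"z":0.05,"ax":0,"ay":0,"az":0.01,"grip":1}
    - {"x":-0.009,"y":-0.082,"z":0.12,"ax":0,"ay":0,"az":0.01,"grip":1}
    - {"x":-0.009,"y":-0.082,"z":0.19,"ax":0,"ay":0,"az":0.01,"grip":1}
    - {"x":-0.009,"y":-0.082,"z":0.24,"ax":0,"ay":0,"az":0.01,"grip":1}
    - {"x":-0.009,"y":-0.082,"z":0.27,"ax":0,"ay":0,"az":0.01,"grip":1}
    - {"x":-0.009,"y":-0.082,"z":0.285,"ax":0,"ay":0,"az":0.01,"grip":1}
    - {"x":-0.009,"y":-0.082,"z":0.295,"ax":0,"ay":0,"az":0.01,"grip":1}
    - {"x":-0.009,"y":-0.082,"z":0.295,"ax":0,"ay":0,"az":0.01,"grip":1}

```text
time: 5.15
tool_pos: [0.488, 0.3656, 0.0144]
tcp_rot: [-3.141, -0.049, -0.001]
wrist_force: [0.1, -0.5, -0.8]
width: 0.46
grip_force: 41.5
```

Emit:
step_arm:
  series:
    - {"x":0,"y":0,"z":0.003,"ax":0,"ay":0,"az":0,"grip":1}
    - {"x":0,"y":0,"z":0.003,"ax":0,"ay":0,"az":0,"grip":1}
    - {"x":0,"y":0,"z":0.003,"ax":0,"ay":0,"az":0,"grip":-0.4}
    - {"x":0,"y":0,"z":0.003,"ax":0,"ay":0,"az":0,"grip":-0.4}
    - {"x":0,"y":0,"z":0.003,"ax":0,"ay":0,"az":0,"grip":-0.4}
    - {"x":0,"y":0,"z":0.003,"ax":0,"ay":0,"az":0,"grip":-0.4}
    - {"x":0,"y":0,"z":-0.05,"ax":0,"ay":0,"az":0,"grip":-0.4}
    - {"x":0,"y":0,"z":-0.12,"ax":0,"ay":0,"az":0,"grip":-0.4}
    - {"x":0,"y":0,"z":-0.22,"ax":0,"ay":0,"az":0,"grip":-0.4}
    - {"x":0,"y":0,"z":-0.3,"ax":0,"ay":0,"az":0,"grip":-0.4}
    - {"x":0,"y":0,"z":-0.3,"ax":0,"ay":0,"az":0,"grip":-0.4}

```text
time: 6.25
tool_pos: [0.4918, 0.3685, 0.1723]
tcp_rot: [-3.133, -0.05, -0.018]
wrist_force: [0.2, 0.0, 0.3]
width: 0.698
grip_force: 0.0
```

Run:
```python
from m import *
c=cam('scene'); save(c,'s2.png',s=1.5); print(bot.read_state()['tool_pos'])
```

```text
[0.4900882  0.36731597 0.16878218]
```

View pics/s2.png

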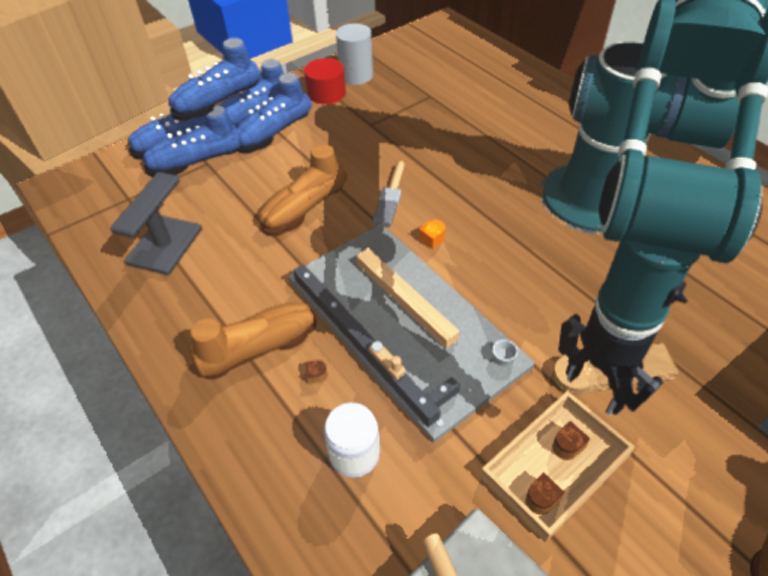

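The heel lies in the free part of the tray at (572,437), and everything else is where it was. Next I'll push the strip with both open fingers from its near side.

```bash
python3 g.py .460 -.018 .169 0.3
```

```text
xyz [-0.0845  0.7683 -0.0048] a [-0.0094 -0.0142  0.0504]
```

Emit:
step_arm:
  series:
    - {"x":-0.084,"y":0.768,"z":0,"ax":0,"ay":0,"az":0.05,"grip":-1}
    - {"x":-0.084,"y":0.768,"z":0,"ax":0,"ay":0,"az":0.05,"grip":-1}
    - {"x":-0.084,"y":0.768,"z":0,"ax":0,"ay":0,"az":0.05,"grip":-1}
    - {"x":-0.084,"y":0.768,"z":0,"ax":0,"ay":0,"az":0.05,"grip":-1}
    - {"x":-0.084,"y":0.768,"z":0,"ax":0,"ay":0,"az":0.05,"grip":-1}
    - {"x":-0.084,"y":0.768,"z":0,"ax":0,"ay":0,"az":0.05,"grip":-1}
    - {"x":-0.084,"y":0.768,"z":0,"ax":0,"ay":0,"az":0.05,"grip":-1}
    - {"x":-0.084,"y":0.768,"z":0,"ax":0,"ay":0,"az":0.05,"grip":-1}
    - {"x":-0.084,"y":0.768,"z":0,"ax":0,"ay":0,"az":0.05,"grip":-1}
    - {"x":-0.084,"y":0.768,"z":0,"ax":0,"ay":0,"az":0.05,"grip":-1}
    - {"x":-0.084,"y":0.768,"z":0,"ax":0,"ay":0,"az":0.05,"grip":-1}
    - {"x":-0.084,"y":0.768,"z":0,"ax":0,"ay":0,"az":0.05,"grip":-1}

```text
time: 7.5
tool_pos: [0.4574, -0.0184, 0.1634]
tcp_rot: [-3.141, -0.011, 0.002]
wrist_force: [0.6, 0.5, -0.8]
width: 0.996
grip_force: 0.0
```

```bash
python3 - <<'E'
from m import *
c=cam('scene');c=cam('scene')
# strip and jig in scene view (pixels/1.5)
for n,u,v,z in [('rail face top L',431,406,.049),('rail face top R',309,268,.049),('jigNL',533,362,.018),('jigFL',434,438,.018),('jigFR',290,275,.018),('stopEnd corner near',455,380,.046),('stop px2',458,391,.046)]: print(n,pt(c,u/1.5,v/1.5,z).round(4))
E
python3 g.py .460 -.018 .013 0.3
```

```text
rail face top L [0.6277 0.1949 0.049 ]
rail face top R [ 0.6195 -0.1735  0.049 ]
jigNL [0.4231 0.2261 0.018 ]
jigFL [0.6489 0.229  0.018 ]
jigFR [ 0.6463 -0.2068  0.018 ]
stopEnd corner near [0.5648 0.1814 0.046 ]
stop px2 [0.5747 0.1999 0.046 ]
xyz [ 0.0049 -0.0009  0.3014] a [-0.0003  0.0008  0.0042]
```

Emit:
step_arm:
  series:
    - {"x":0,"y":0,"z":0.1,"ax":0,"ay":0,"az":0,"grip":-1}
    - {"x":0,"y":0,"z":0.18,"ax":0,"ay":0,"az":0,"grip":-1}
    - {"x":0,"y":0,"z":0.25,"ax":0,"ay":0,"az":0,"grip":-1}
    - {"x":0,"y":0,"z":0.28,"ax":0,"ay":0,"az":0,"grip":-1}
    - {"x":0,"y":0,"z":0.3,"ax":0,"ay":0,"az":0,"grip":-1}
    - {"x":0,"y":0,"z":0.3,"ax":0,"ay":0,"az":0,"grip":-1}
    - {"x":0,"y":0,"z":0.3,"ax":0,"ay":0,"az":0,"grip":-1}

```text
time: 8.3
tool_pos: [0.4586, -0.0194, 0.0147]
tcp_rot: [3.141, 0.01, 0.002]
wrist_force: [-0.7, 1.3, -0.4]
width: 1.003
grip_force: 0.0
```

```bash
python3 - <<'E'
from m import *
s=bot.read_state();print(s['tool_pos'],s['wrist_force'])
E
python3 g.py .575 -.018 .013 0.3
```

```text
[ 0.45858164 -0.01935077  0.01469493] [-0.71618002  1.29195089 -0.41850033]
xyz [ 0.2328 -0.0013  0.0037] a [ 0.0002 -0.0025  0.0017]
```

Emit:
step_arm:
  series:
    - {"x":0.02,"y":0,"z":0.003,"ax":0,"ay":0,"az":0,"grip":-1}
    - {"x":0.04,"y":0,"z":0.003,"ax":0,"ay":0,"az":0,"grip":-1}
    - {"x":0.06,"y":0,"z":0.003,"ax":0,"ay":0,"az":0,"grip":-1}
    - {"x":0.08,"y":0,"z":0.003,"ax":0,"ay":0,"az":0,"grip":-1}
    - {"x":0.1,"y":0,"z":0.003,"ax":0,"ay":0,"az":0,"grip":-1}
    - {"x":0.12,"y":0,"z":0.003,"ax":0,"ay":0,"az":0,"grip":-1}
    - {"x":0.14,"y":0,"z":0.003,"ax":0,"ay":0,"az":0,"grip":-1}
    - {"x":0.16,"y":0,"z":0.003,"ax":0,"ay":0,"az":0,"grip":-1}
    - {"x":0.18,"y":0,"z":0.003,"ax":0,"ay":0,"az":0,"grip":-1}
    - {"x":0.2,"y":0,"z":0.003,"ax":0,"ay":0,"az":0,"grip":-1}
    - {"x":0.21,"y":0,"z":0.003,"ax":0,"ay":0,"az":0,"grip":-1}
    - {"x":0.22,"y":0,"z":0.003,"ax":0,"ay":0,"az":0,"grip":-1}

```text
time: 9.5
tool_pos: [0.568, -0.019, 0.0124]
tcp_rot: [-3.142, -0.008, 0.001]
wrist_force: [-2.2, -0.4, 1.8]
width: 1.0
grip_force: 1.1
```

Emit:
step_arm:
  series:
    - {"x":0.004,"y":0,"z":0,"ax":0,"ay":0,"az":0,"grip":-1}
    - {"x":0.008,"y":0,"z":0,"ax":0,"ay":0,"az":0,"grip":-1}
    - {"x":0.008,"y":0,"z":0,"ax":0,"ay":0,"az":0,"grip":-1}

```text
time: 9.8
tool_pos: [0.5718, -0.019, 0.0124]
tcp_rot: [-3.142, -0.008, -0.001]
wrist_force: [-0.4, 0.3, -0.3]
width: 0.999
grip_force: 0.2
```

Emit:
step_arm:
  series:
    - {"x":0.004,"y":0,"z":0,"ax":0,"ay":0,"az":0,"grip":-1}
    - {"x":0.008,"y":0,"z":0,"ax":0,"ay":0,"az":0,"grip":-1}
    - {"x":0.01,"y":0,"z":0,"ax":0,"ay":0,"az":0,"grip":-1}
    - {"x":0.01,"y":0,"z":0,"ax":0,"ay":0,"az":0,"grip":-1}

```text
time: 10.2
tool_pos: [0.577, -0.019, 0.0124]
tcp_rot: [3.142, 0.008, 0.001]
wrist_force: [-0.3, 0.4, 0.0]
width: 1.002
grip_force: 0.2
```

Emit:
step_arm:
  series:
    - {"x":0.002,"y":0,"z":0,"ax":0,"ay":0,"az":0,"grip":-1}
    - {"x":0.004,"y":0,"z":0,"ax":0,"ay":0,"az":0,"grip":-1}
    - {"x":0.004,"y":0,"z":0,"ax":0,"ay":0,"az":0,"grip":-1}

```text
time: 10.5
tool_pos: [0.5788, -0.019, 0.0125]
tcp_rot: [3.142, 0.008, 0.001]
wrist_force: [-1.3, -0.8, 0.2]
width: 1.003
grip_force: 0.4
```

Emit:
step_arm:
  series:
    - {"x":0.002,"y":0,"z":0,"ax":0,"ay":0,"az":0,"grip":-1}
    - {"x":0.004,"y":0,"z":0,"ax":0,"ay":0,"az":0,"grip":-1}
    - {"x":0.004,"y":0,"z":0,"ax":0,"ay":0,"az":0,"grip":-1}

```text
time: 10.8
tool_pos: [0.5792, -0.019, 0.0123]
tcp_rot: [-3.141, -0.008, 0.005]
wrist_force: [-4.7, -0.2, 4.8]
width: 0.999
grip_force: 2.9
```

Run:
```python
from m import *
c=cam('scene'); save(c,'s3.png',(180,130,370,300),4); s=bot.read_state();print(s['tool_pos'],s['wrist_force'])
```

```text
[ 0.57921179 -0.01893123  0.01226988] [-6.17071735  0.40030541  3.454522  ]
```

View pics/s3.png

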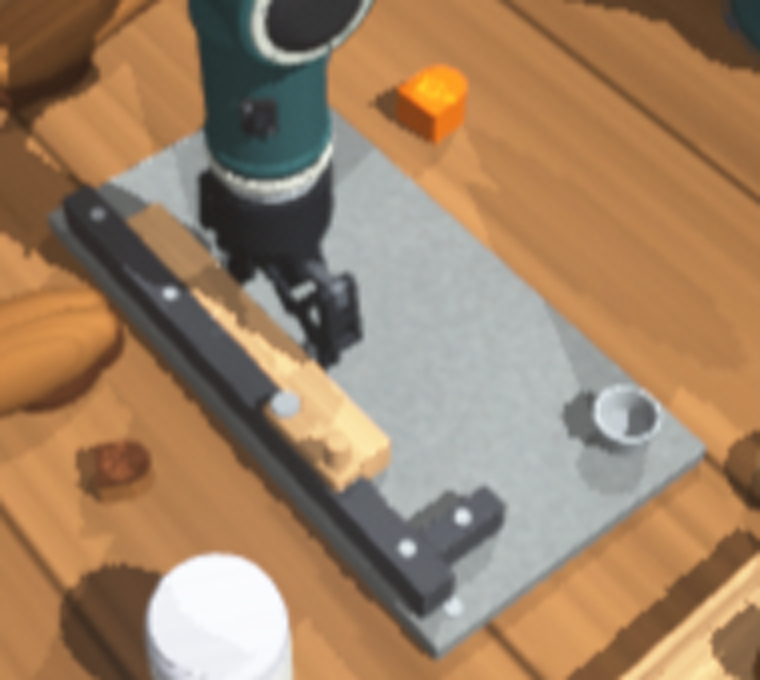

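The strip lies along the rail, with its left end at crop (390,450) and the end-stop face at about (450,520). Contact with the rail reads about 5 N. I'll back off and go round to its right end.

Emit:
step_arm:
  series:
    - {"x":-0.03,"y":0,"z":0,"ax":0,"ay":0,"az":0,"grip":-1}
    - {"x":-0.06,"y":0,"z":0,"ax":0,"ay":0,"az":0,"grip":-1}
    - {"x":-0.06,"y":0,"z":-0.1,"ax":0,"ay":0,"az":0,"grip":-1}
    - {"x":-0.06,"y":0.05,"z":-0.2,"ax":0,"ay":0,"az":0,"grip":1}
    - {"x":-0.06,"y":0.14,"z":-0.24,"ax":0,"ay":0,"az":0,"grip":1}
    - {"x":-0.03,"y":0.23,"z":-0.24,"ax":0,"ay":0,"az":0,"grip":1}
    - {"x":0.0,"y":0.3,"z":-0.24,"ax":0,"ay":0,"az":0,"grip":1}
    - {"x":0.045,"y":0.342,"z":-0.24,"ax":0,"ay":0,"az":0,"grip":1}
    - {"x":0.045,"y":0.342,"z":-0.24,"ax":0,"ay":0,"az":0,"grip":1}
    - {"x":0.045,"y":0.342,"z":-0.24,"ax":0,"ay":0,"az":0,"grip":1}

```text
time: 11.85
tool_pos: [0.6044, -0.1903, 0.1323]
tcp_rot: [-3.141, -0.007, -0.0]
wrist_force: [-0.2, 0.3, -0.7]
width: 0.002
grip_force: 0.0
```

```bash
python3 - <<'E'
from m import *
c=cam('top'); s=bot.read_state();print(s['tool_pos'],s['wrist_force'],s['width'])
b=blob(c,(8,40,110),(28,255,255),(180,168,310,215))[:,0]
P=np.array([pt(c,u,v,.046)[:2] for u,v in b])*1000; print(P.min(0),P.max(0),cv2.minAreaRect(P.astype(np.float32)))
np.savez('c2',**c)
E
python3 g.py .604 -.185 .026 0.3
```

```text
[ 0.6037718  -0.18950419  0.13203827] [-0.75205515  0.43730007 -0.22178279] -0.002836229129612452
[ 585.81078146 -135.79505493] [627.55696338 123.24981   ] ((607.6404418945312, -6.4442291259765625), (41.187644958496094, 258.9234619140625), 0.670951783657074)
xyz [ 0.0006 -0.0089  0.2121] a [-0.0011  0.0011 -0.0001]
```

Emit:
step_arm:
  series:
    - {"x":0,"y":0,"z":0.08,"ax":0,"ay":0,"az":0,"grip":1}
    - {"x":0,"y":0,"z":0.15,"ax":0,"ay":0,"az":0,"grip":1}
    - {"x":0,"y":0,"z":0.19,"ax":0,"ay":0,"az":0,"grip":1}
    - {"x":0,"y":0,"z":0.21,"ax":0,"ay":0,"az":0,"grip":1}
    - {"x":0,"y":0,"z":0.21,"ax":0,"ay":0,"az":0,"grip":1}
    - {"x":0,"y":-0.02,"z":0.21,"ax":0,"ay":0,"az":0,"grip":1}
    - {"x":0,"y":-0.04,"z":0.21,"ax":0,"ay":0,"az":0,"grip":1}
    - {"x":0,"y":-0.055,"z":0.21,"ax":0,"ay":0,"az":0,"grip":1}
    - {"x":0,"y":-0.07,"z":0.21,"ax":0,"ay":0,"az":0,"grip":1}
    - {"x":0,"y":-0.085,"z":0.21,"ax":0,"ay":0,"az":0,"grip":1}
    - {"x":0,"y":-0.1,"z":0.21,"ax":0,"ay":0,"az":0,"grip":1}
    - {"x":0,"y":-0.11,"z":0.21,"ax":0,"ay":0,"az":0,"grip":1}

```text
time: 13.1
tool_pos: [0.6039, -0.1343, 0.0277]
tcp_rot: [3.141, 0.009, 0.001]
wrist_force: [0.1, -1.7, 0.6]
width: 0.003
grip_force: 1.1
```

Emit:
step_arm:
  series:
    - {"x":0,"y":-0.01,"z":0,"ax":0,"ay":0,"az":0,"grip":1}
    - {"x":0,"y":-0.02,"z":0,"ax":0,"ay":0,"az":0,"grip":1}
    - {"x":0,"y":-0.03,"z":0,"ax":0,"ay":0,"az":0,"grip":1}
    - {"x":0,"y":-0.034,"z":0,"ax":0,"ay":0,"az":0,"grip":1}

```text
time: 13.5
tool_pos: [0.6036, -0.1174, 0.0273]
tcp_rot: [-3.141, -0.009, 0.0]
wrist_force: [-0.2, -2.0, 1.8]
width: 0.003
grip_force: 1.0
```

Emit:
step_arm:
  series:
    - {"x":0,"y":-0.006,"z":0,"ax":0,"ay":0,"az":0,"grip":1}
    - {"x":0,"y":-0.012,"z":0,"ax":0,"ay":0,"az":0,"grip":1}
    - {"x":0,"y":-0.018,"z":0,"ax":0,"ay":0,"az":0,"grip":1}
    - {"x":0,"y":-0.018,"z":0,"ax":0,"ay":0,"az":0,"grip":1}

```text
time: 13.9
tool_pos: [0.6035, -0.1083, 0.0273]
tcp_rot: [-3.141, -0.008, 0.001]
wrist_force: [0.0, -0.6, -0.6]
width: -0.0
grip_force: 0.1
```

Run:
```python
from m import *
c=cam('scene'); s=bot.read_state();print(s['tool_pos'],s['wrist_force'])
save(c,'s4.png',(180,130,370,300),4)
```

```text
[ 0.60333413 -0.1082823   0.0271851 ] [-0.2137042  -0.31887169 -0.44368949]
```

View pics/s4.png

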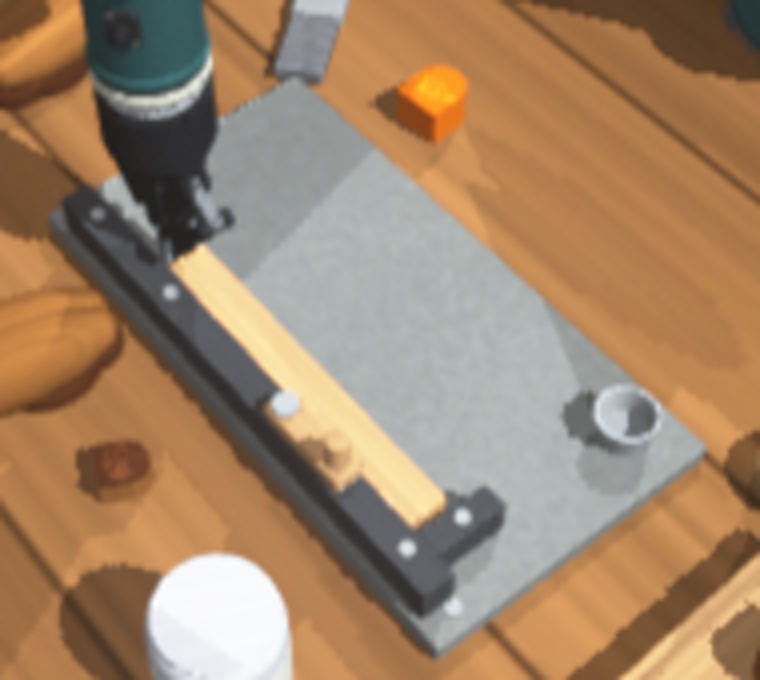

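The strip's end at crop (430,510) is a few mm short of the stop and it is still flush, so I'll keep pushing.

Emit:
step_arm:
  series:
    - {"x":0,"y":-0.004,"z":0,"ax":0,"ay":0,"az":0,"grip":1}
    - {"x":0,"y":-0.008,"z":0,"ax":0,"ay":0,"az":0,"grip":1}
    - {"x":0,"y":-0.012,"z":0,"ax":0,"ay":0,"az":0,"grip":1}
    - {"x":0,"y":-0.012,"z":0,"ax":0,"ay":0,"az":0,"grip":1}

```text
time: 14.35
tool_pos: [0.6033, -0.1024, 0.0272]
tcp_rot: [-3.141, -0.009, 0.001]
wrist_force: [0.3, -0.6, 0.1]
width: -0.003
grip_force: 0.0
```

Emit:
step_arm:
  series:
    - {"x":0,"y":-0.003,"z":0,"ax":0,"ay":0,"az":0,"grip":1}
    - {"x":0,"y":-0.005,"z":0,"ax":0,"ay":0,"az":0,"grip":1}
    - {"x":0,"y":-0.005,"z":0,"ax":0,"ay":0,"az":0,"grip":1}

```text
time: 14.65
tool_pos: [0.6038, -0.1013, 0.0276]
tcp_rot: [3.14, 0.009, 0.001]
wrist_force: [0.2, -4.1, -0.9]
width: -0.003
grip_force: 2.4
```

Emit:
step_arm:
  series:
    - {"x":0,"y":-0.003,"z":0,"ax":0,"ay":0,"az":0,"grip":1}
    - {"x":0,"y":-0.003,"z":0,"ax":0,"ay":0,"az":0,"grip":1}

```text
time: 14.85
tool_pos: [0.604, -0.1012, 0.0278]
tcp_rot: [3.138, 0.01, 0.002]
wrist_force: [0.9, -10.1, -1.0]
width: -0.001
grip_force: 4.7
```

```bash
python3 g.py .555 .03 .13 0.3
```

```text
xyz [-0.0962 -0.2622 -0.2055] a [ 0.007  -0.0021  0.002 ]
```

Emit:
step_arm:
  series:
    - {"x":0,"y":0.02,"z":0,"ax":0,"ay":0,"az":0,"grip":1}
    - {"x":-0.02,"y":0.04,"z":-0.05,"ax":0,"ay":0,"az":0,"grip":1}
    - {"x":-0.08,"y":0.04,"z":-0.12,"ax":0,"ay":0,"az":0,"grip":1}
    - {"x":-0.12,"y":0.0,"z":-0.18,"ax":0,"ay":0,"az":0,"grip":-1}
    - {"x":-0.12,"y":-0.08,"z":-0.18,"ax":0,"ay":0,"az":0,"grip":-1}
    - {"x":-0.12,"y":-0.16,"z":-0.18,"ax":0,"ay":0,"az":0,"grip":-1}
    - {"x":-0.12,"y":-0.24,"z":-0.14,"ax":0,"ay":0,"az":0,"grip":-1}
    - {"x":-0.12,"y":-0.24,"z":-0.06,"ax":0,"ay":0,"az":0,"grip":-1}
    - {"x":-0.12,"y":-0.24,"z":0.014,"ax":0,"ay":0,"az":0,"grip":-1}
    - {"x":-0.12,"y":-0.24,"z":0.014,"ax":0,"ay":0,"az":0,"grip":-1}
    - {"x":-0.12,"y":-0.24,"z":0.014,"ax":0,"ay":0,"az":0,"grip":-1}

```text
time: 15.95
tool_pos: [0.5422, 0.0209, 0.0202]
tcp_rot: [-3.141, -0.008, 0.004]
wrist_force: [0.4, -0.1, 0.5]
width: 1.002
grip_force: 0.0
```

```bash
python3 g.py .579 .02 .02 0.3
```

```text
xyz [0.0736 0.0022 0.0001] a [-0.0008  0.0044 -0.0003]
```

Emit:
step_arm:
  series:
    - {"x":0.02,"y":0,"z":0,"ax":0,"ay":0,"az":0,"grip":-1}
    - {"x":0.04,"y":0,"z":0,"ax":0,"ay":0,"az":0,"grip":-1}
    - {"x":0.056,"y":0,"z":0,"ax":0,"ay":0,"az":0,"grip":-1}
    - {"x":0.064,"y":0,"z":0,"ax":0,"ay":0,"az":0,"grip":-1}
    - {"x":0.07,"y":0,"z":0,"ax":0,"ay":0,"az":0,"grip":-1}
    - {"x":0.073,"y":0,"z":0,"ax":0,"ay":0,"az":0,"grip":-1}
    - {"x":0.076,"y":0,"z":0,"ax":0,"ay":0,"az":0,"grip":-1}
    - {"x":0.079,"y":0,"z":0,"ax":0,"ay":0,"az":0,"grip":-1}
    - {"x":0.079,"y":0,"z":0,"ax":0,"ay":0,"az":0,"grip":-1}

```text
time: 16.85
tool_pos: [0.5791, 0.0209, 0.0196]
tcp_rot: [3.141, 0.007, -0.011]
wrist_force: [-7.6, -0.0, 5.1]
width: 1.0
grip_force: 3.9
```

The strip is flush and hard up to the stop. Now I'll back off, rise, and turn the tool to −90° on the way to the knob.

Emit:
step_arm:
  series:
    - {"x":-0.03,"y":0,"z":0,"ax":0,"ay":0,"az":0,"grip":-1}
    - {"x":-0.06,"y":0,"z":0,"ax":0,"ay":0,"az":0,"grip":-1}
    - {"x":-0.06,"y":0,"z":-0.1,"ax":0,"ay":0,"az":0.0,"grip":-1}
    - {"x":-0.06,"y":0,"z":-0.2,"ax":0,"ay":0,"az":0.25,"grip":-1}
    - {"x":-0.06,"y":0,"z":-0.3,"ax":0,"ay":0,"az":0.5,"grip":0.15}
    - {"x":-0.06,"y":0,"z":-0.3,"ax":0,"ay":0,"az":0.75,"grip":0.15}
    - {"x":-0.06,"y":0,"z":-0.3,"ax":0,"ay":0,"az":1,"grip":0.15}
    - {"x":-0.06,"y":0,"z":-0.3,"ax":0,"ay":0,"az":1,"grip":0.15}

```text
time: 17.65
tool_pos: [0.5527, 0.0209, 0.1711]
tcp_rot: [-3.036, 0.805, -0.003]
wrist_force: [0.5, 0.3, -0.2]
width: 0.426
grip_force: 0.0
```

Emit:
step_arm:
  series:
    - {"x":0,"y":0,"z":0,"ax":0,"ay":0,"az":0.25,"grip":0.15}
    - {"x":0,"y":0,"z":0,"ax":0,"ay":0,"az":0.5,"grip":0.15}
    - {"x":0,"y":0,"z":0,"ax":0,"ay":0,"az":0.75,"grip":0.15}
    - {"x":0,"y":0,"z":0,"ax":0,"ay":0,"az":1,"grip":0.15}

```text
time: 18.05
tool_pos: [0.5516, 0.0117, 0.1693]
tcp_rot: [-2.724, 1.533, 0.014]
wrist_force: [-0.6, 0.0, -0.1]
width: 0.424
grip_force: 0.0
```

Emit:
step_arm:
  series:
    - {"x":0,"y":0,"z":0,"ax":0,"ay":0,"az":0.25,"grip":0.15}
    - {"x":0,"y":0,"z":0,"ax":0,"ay":0,"az":0.5,"grip":0.15}
    - {"x":0,"y":0,"z":0,"ax":0,"ay":0,"az":0.75,"grip":0.15}
    - {"x":0,"y":0,"z":0,"ax":0,"ay":0,"az":1,"grip":0.15}
    - {"x":0,"y":0,"z":0,"ax":0,"ay":0,"az":1,"grip":0.15}
    - {"x":0,"y":0,"z":0,"ax":0,"ay":0,"az":1,"grip":0.15}

```text
time: 18.65
tool_pos: [0.5303, -0.0598, 0.1496]
tcp_rot: [-2.281, 1.874, 0.09]
wrist_force: [0.4, -0.0, -0.0]
width: 0.427
grip_force: 0.0
```

```bash
python3 - <<'E'
from m import *
c=dict(np.load('c_top.npz')); print('tin',pt(c,307/1.5,172/1.5,.1),'tin near edge base',pt(c,313/1.5,211/1.5,0))
# knob from both initial views, triangulated
c1=dict(np.load('c_scene.npz'))
(o,d),(p,e)=ray(c,334/1.5,244/1.5),ray(c1,(180+332/4),(130+437/4))
A=np.array([d,-e]).T; t=np.linalg.lstsq(A,p-o,rcond=None)[0]; print('knob',o+d*t[0],p+e*t[1])
s=bot.read_state(); print(s['tool_pos'],s['q'],s['width'])
c=cam('top'); save(c,'t5.png',(180,140,345,250),4.5)
E
python3 g.py .633 .108 .16 -90
```

```text
tin [0.76695106 0.16181621 0.1       ] tin near edge base [0.72243894 0.16290788 0.        ]
knob [0.63262236 0.10867839 0.08635854] [0.63299759 0.10830071 0.08641041]
[ 0.53029351 -0.05982832  0.14963318] [-0.28751817  0.04570255  2.02517255  0.22589971  1.06438843  2.54973356] 0.42680893358375627
xyz [-0.2885 -0.2663  0.0548] a [-0.1698  0.3356  0.3692]
```

View pics/t5.png

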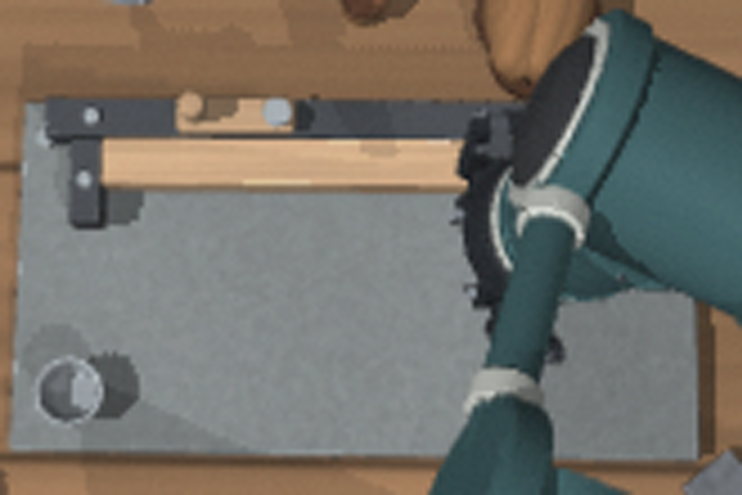

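The top view shows the strip flush along the rail from the stop face at (103,163) rightwards, with the button still at 0 (knob (190,104)). The last joint has reached its limit at this yaw. I'll turn back and use the +90° side instead.

```bash
python3 g.py .54 -.02 .18 -60
```

```text
xyz [-0.0847 -0.0418 -0.0442] a [-0.2517  0.2811 -0.6276]
```

Emit:
step_arm:
  series:
    - {"x":-0.085,"y":-0.042,"z":-0.044,"ax":-0.25,"ay":0.28,"az":-0.628,"grip":0.15}
    - {"x":-0.085,"y":-0.042,"z":-0.044,"ax":-0.25,"ay":0.28,"az":-0.628,"grip":0.15}
    - {"x":-0.085,"y":-0.042,"z":-0.044,"ax":-0.25,"ay":0.28,"az":-0.628,"grip":0.15}
    - {"x":-0.085,"y":-0.042,"z":-0.044,"ax":-0.25,"ay":0.28,"az":-0.628,"grip":0.15}
    - {"x":-0.085,"y":-0.042,"z":-0.044,"ax":-0.25,"ay":0.28,"az":-0.628,"grip":0.15}
    - {"x":-0.085,"y":-0.042,"z":-0.044,"ax":-0.25,"ay":0.28,"az":-0.628,"grip":0.15}
    - {"x":-0.085,"y":-0.042,"z":-0.044,"ax":-0.25,"ay":0.28,"az":-0.628,"grip":0.15}

```text
time: 19.4
tool_pos: [0.5411, -0.019, 0.181]
tcp_rot: [-2.718, 1.57, -0.001]
wrist_force: [-0.6, -0.7, 0.3]
width: 0.421
grip_force: 0.0
```

```bash
python3 g.py .54 -.02 .18 -32; python3 -c "
from h import *
s=bot.read_state();print(s['tool_pos'],s['q'])"
```

```text
xyz [0.0006 0.003  0.002 ] a [-5.20e-03  1.00e-04 -9.34e-01]
[ 0.54114379 -0.01898248  0.18102494] [-8.23948147e-02  4.86458289e-02  1.94664433e+00  2.27084626e-03
  1.14457278e+00  2.53501076e+00]
```

Emit:
step_arm:
  series:
    - {"x":0,"y":0,"z":0,"ax":0,"ay":0,"az":-1,"grip":0.15}
    - {"x":0,"y":0,"z":0,"ax":0,"ay":0,"az":-1,"grip":0.15}
    - {"x":0,"y":0,"z":0,"ax":0,"ay":0,"az":-1,"grip":0.15}
    - {"x":0,"y":0,"z":0,"ax":0,"ay":0,"az":-1,"grip":0.15}

```text
time: 19.8
tool_pos: [0.5413, -0.0191, 0.1812]
tcp_rot: [-3.034, 0.806, -0.003]
wrist_force: [-0.6, 0.2, 0.5]
width: 0.426
grip_force: 0.0
```

Emit:
step_arm:
  series:
    - {"x":0,"y":0,"z":0,"ax":0,"ay":0,"az":-1,"grip":0.15}
    - {"x":0,"y":0,"z":0,"ax":0,"ay":0,"az":-1,"grip":0.15}
    - {"x":0,"y":0,"z":0,"ax":0,"ay":0,"az":-1,"grip":0.15}
    - {"x":0,"y":0,"z":0,"ax":0,"ay":0,"az":-1,"grip":0.15}

```text
time: 20.2
tool_pos: [0.5413, -0.0191, 0.1812]
tcp_rot: [-3.14, -0.006, -0.004]
wrist_force: [0.0, -0.0, -0.2]
width: 0.421
grip_force: 0.0
```

Emit:
step_arm:
  series:
    - {"x":0,"y":0,"z":0,"ax":0,"ay":0,"az":-1,"grip":0.15}
    - {"x":0,"y":0,"z":0,"ax":0,"ay":0,"az":-1,"grip":0.15}
    - {"x":0,"y":0,"z":0,"ax":0,"ay":0,"az":-1,"grip":0.15}
    - {"x":0,"y":0,"z":0,"ax":0,"ay":0,"az":-1,"grip":0.15}

```text
time: 20.6
tool_pos: [0.5413, -0.0191, 0.1812]
tcp_rot: [-3.032, -0.819, -0.004]
wrist_force: [0.2, 1.1, -0.3]
width: 0.428
grip_force: 0.0
```

Emit:
step_arm:
  series:
    - {"x":0,"y":0,"z":0,"ax":0,"ay":0,"az":-1,"grip":0.15}
    - {"x":0,"y":0,"z":0,"ax":0,"ay":0,"az":-1,"grip":0.15}
    - {"x":0,"y":0,"z":0,"ax":0,"ay":0,"az":-1,"grip":0.15}
    - {"x":0,"y":0,"z":0,"ax":0,"ay":0,"az":-1,"grip":0.15}

```text
time: 21.0
tool_pos: [0.5413, -0.0191, 0.1812]
tcp_rot: [-2.717, -1.576, -0.004]
wrist_force: [0.1, 0.6, 0.7]
width: 0.421
grip_force: 0.0
```

Emit:
step_arm:
  series:
    - {"x":0,"y":0,"z":0,"ax":0,"ay":0,"az":-1,"grip":0.15}
    - {"x":0,"y":0,"z":0,"ax":0,"ay":0,"az":-1,"grip":0.15}
    - {"x":0,"y":0,"z":0,"ax":0,"ay":0,"az":-1,"grip":0.15}
    - {"x":0,"y":0,"z":0,"ax":0,"ay":0,"az":-1,"grip":0.15}
    - {"x":0,"y":0,"z":0,"ax":0,"ay":0,"az":-1,"grip":0.15}

```text
time: 21.5
tool_pos: [0.5413, -0.0191, 0.1813]
tcp_rot: [2.221, 2.221, 0.004]
wrist_force: [0.3, -0.3, -0.3]
width: 0.429
grip_force: 0.0
```

```bash
python3 g.py .633 .1085 .15 90; python3 -c "
from h import *
s=bot.read_state();print(s['tool_pos'],s['q'])"
```

```text
xyz [0.2551 0.1831 0.0634] a [ 0.0044 -0.0033 -0.0005]
[ 0.54133527 -0.0190621   0.18125838] [-0.0824121   0.04853904  1.9463037   0.00209949  1.14459814 -0.08303602]
```

Emit:
step_arm:
  series:
    - {"x":0.08,"y":0.06,"z":0.0,"ax":0,"ay":0,"az":0,"grip":0.15}
    - {"x":0.16,"y":0.12,"z":0.0,"ax":0,"ay":0,"az":0,"grip":0.15}
    - {"x":0.255,"y":0.183,"z":0.0,"ax":0,"ay":0,"az":0,"grip":0.15}
    - {"x":0.255,"y":0.183,"z":0.0,"ax":0,"ay":0,"az":0,"grip":0.15}
    - {"x":0.255,"y":0.183,"z":0.06,"ax":0,"ay":0,"az":0,"grip":0.15}
    - {"x":0.255,"y":0.183,"z":0.12,"ax":0,"ay":0,"az":0,"grip":0.15}
    - {"x":0.255,"y":0.183,"z":0.16,"ax":0,"ay":0,"az":0,"grip":0.15}
    - {"x":0.255,"y":0.183,"z":0.19,"ax":0,"ay":0,"az":0,"grip":0.15}
    - {"x":0.255,"y":0.183,"z":0.21,"ax":0,"ay":0,"az":0,"grip":0.15}
    - {"x":0.255,"y":0.183,"z":0.224,"ax":0,"ay":0,"az":0,"grip":0.15}
    - {"x":0.255,"y":0.183,"z":0.224,"ax":0,"ay":0,"az":0,"grip":0.4}
    - {"x":0.255,"y":0.183,"z":0.224,"ax":0,"ay":0,"az":0,"grip":0.4}
  force: 20

```text
time: 22.7
tool_pos: [0.634, 0.1094, 0.0708]
tcp_rot: [2.219, 2.221, 0.006]
wrist_force: [-0.2, 0.3, -1.6]
width: 0.3
grip_force: 0.0
```

Run:
```python
from h import *
c=cam('scene'); save(c,'s6.png',(230,170,350,290),5); s=bot.read_state();print(s['tool_pos'],s['wrist_force'],s['width'])
```

```text
[0.63416281 0.10951793 0.07109491] [ 0.41455611 -0.41571206 -0.09273007] 0.29953200763457094
```

View pics/s6.png

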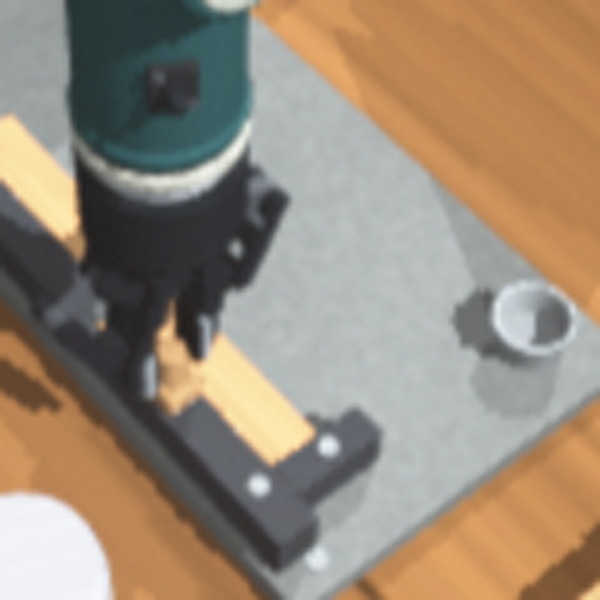

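The fingers cage the knob at crop (180,370). I'll sweep it round in 30° arcs.

Emit:
step_arm:
  series:
    - {"x":0,"y":-0.009,"z":0,"ax":0,"ay":0,"az":-0.167,"grip":0.4}
    - {"x":-0.0016,"y":-0.018,"z":0,"ax":0,"ay":0,"az":-0.333,"grip":0.4}
    - {"x":-0.0035,"y":-0.027,"z":0,"ax":0,"ay":0,"az":-0.5,"grip":0.4}
    - {"x":-0.006,"y":-0.0356,"z":0,"ax":0,"ay":0,"az":-0.667,"grip":0.4}
    - {"x":-0.01,"y":-0.044,"z":0,"ax":0,"ay":0,"az":-0.833,"grip":0.4}
    - {"x":-0.014,"y":-0.052,"z":0,"ax":0,"ay":0,"az":-1,"grip":0.4}

```text
time: 23.35
tool_pos: [0.6086, 0.1031, 0.0714]
tcp_rot: [1.562, 2.721, 0.009]
wrist_force: [0.5, 1.3, -0.2]
width: 0.301
grip_force: 0.9
```

Emit:
step_arm:
  series:
    - {"x":0,"y":-0.009,"z":0,"ax":0,"ay":0,"az":-0.167,"grip":0.4}
    - {"x":-0.0016,"y":-0.018,"z":0,"ax":0,"ay":0,"az":-0.333,"grip":0.4}
    - {"x":-0.0035,"y":-0.027,"z":0,"ax":0,"ay":0,"az":-0.5,"grip":0.4}
    - {"x":-0.006,"y":-0.0356,"z":0,"ax":0,"ay":0,"az":-0.667,"grip":0.4}
    - {"x":-0.01,"y":-0.044,"z":0,"ax":0,"ay":0,"az":-0.833,"grip":0.4}
    - {"x":-0.014,"y":-0.052,"z":0,"ax":0,"ay":0,"az":-1,"grip":0.4}

```text
time: 23.95
tool_pos: [0.5893, 0.084, 0.0714]
tcp_rot: [0.805, 3.032, 0.006]
wrist_force: [-0.1, 1.4, 0.8]
width: 0.299
grip_force: 0.8
```

```bash
python3 - <<'E'
from h import *
s=bot.read_state();print(s['tool_pos'],s['wrist_force'],s['tcp_rot'],s['q'])
E
python3 g.py .5825 .0865 .07 150 .5805 .0565 .07 177
```

```text
[0.58934224 0.08401476 0.07138751] [-0.14275063  1.41882806  0.80442488] [0.80465313 3.03192857 0.00638686] [ 0.09849567  0.25868871  1.92681663  0.00266444  0.9502607  -0.9550175 ]
xyz [ 0.0144 -0.0025  0.0027] a [0.0098 0.0067 0.0091]
xyz [-0.0119 -0.0566  0.0025] a [ 0.0081  0.0088 -0.8909]
```

Emit:
step_arm:
  series:
    - {"x":0.001,"y":-0.01,"z":0,"ax":0,"ay":0,"az":-0.167,"grip":0.4}
    - {"x":0,"y":-0.02,"z":0,"ax":0,"ay":0,"az":-0.333,"grip":0.4}
    - {"x":-0.002,"y":-0.03,"z":0,"ax":0,"ay":0,"az":-0.5,"grip":0.4}
    - {"x":-0.005,"y":-0.04,"z":0,"ax":0,"ay":0,"az":-0.667,"grip":0.4}
    - {"x":-0.009,"y":-0.049,"z":0,"ax":0,"ay":0,"az":-0.833,"grip":0.4}
    - {"x":-0.012,"y":-0.056,"z":0,"ax":0,"ay":0,"az":-1,"grip":0.4}
    - {"x":-0.012,"y":-0.056,"z":0,"ax":0,"ay":0,"az":-1,"grip":0.4}

```text
time: 24.65
tool_pos: [0.5806, 0.0559, 0.0711]
tcp_rot: [-0.002, 3.136, 0.003]
wrist_force: [-0.2, -0.7, 1.1]
width: 0.297
grip_force: 0.0
```

Emit:
step_arm:
  series:
    - {"x":0,"y":-0.004,"z":0,"ax":0,"ay":0,"az":0,"grip":0.4}
    - {"x":0,"y":-0.008,"z":0,"ax":0,"ay":0,"az":0,"grip":0.4}
    - {"x":0,"y":-0.008,"z":0,"ax":0,"ay":0,"az":0,"grip":0.4}

```text
time: 24.95
tool_pos: [0.5799, 0.0527, 0.0703]
tcp_rot: [-0.0, 3.138, 0.004]
wrist_force: [-0.3, 2.8, 3.8]
width: 0.297
grip_force: 1.7
```

Emit:
step_arm:
  series:
    - {"x":0,"y":-0.003,"z":0,"ax":0,"ay":0,"az":0,"grip":0.4}
    - {"x":0,"y":-0.004,"z":0,"ax":0,"ay":0,"az":0,"grip":0.4}
    - {"x":0,"y":-0.004,"z":0,"ax":0,"ay":0,"az":0,"grip":0.4}

```text
time: 25.25
tool_pos: [0.5799, 0.0523, 0.0703]
tcp_rot: [0.0, 3.138, 0.008]
wrist_force: [-0.6, 9.6, 2.7]
width: 0.3
grip_force: 4.7
```

The force has risen to 9.6 N, so the button is at its stop. I'll centre, lift clear and check.

Emit:
step_arm:
  series:
    - {"x":0,"y":0.008,"z":0,"ax":0,"ay":0,"az":0,"grip":0.15}
    - {"x":0,"y":0.008,"z":0,"ax":0,"ay":0,"az":0,"grip":0.15}
    - {"x":0,"y":0.008,"z":-0.06,"ax":0,"ay":0,"az":0,"grip":0.15}
    - {"x":0,"y":0.008,"z":-0.14,"ax":0,"ay":0,"az":0,"grip":0.15}
    - {"x":0,"y":0.008,"z":-0.22,"ax":0,"ay":0,"az":0,"grip":0.15}
    - {"x":0.1,"y":0.008,"z":-0.3,"ax":0,"ay":0,"az":0,"grip":0.15}
    - {"x":0.2,"y":0.008,"z":-0.34,"ax":0,"ay":0,"az":0,"grip":0.15}
    - {"x":0.28,"y":0.1,"z":-0.34,"ax":0,"ay":0,"az":0,"grip":0.15}
    - {"x":0.28,"y":0.2,"z":-0.34,"ax":0,"ay":0,"az":0,"grip":0.15}
    - {"x":0.28,"y":0.3,"z":-0.34,"ax":0,"ay":0,"az":0,"grip":0.15}
    - {"x":0.28,"y":0.4,"z":-0.34,"ax":0,"ay":0,"az":0,"grip":0.15}
    - {"x":0.28,"y":0.4,"z":-0.34,"ax":0,"ay":0,"az":0,"grip":0.15}

```text
time: 26.45
tool_pos: [0.4382, 0.2528, 0.2397]
tcp_rot: [-0.007, 3.138, 0.004]
wrist_force: [0.2, -0.7, -0.7]
width: 0.424
grip_force: 0.0
```

Run:
```python
from h import *
c=cam('scene'); a=c['img'][140:310,180:400]; c2=cam('top'); b=c2['img'][140:260,90:345]
s=bot.read_state(); print(s['tool_pos'])
a=cv2.resize(a,None,fx=2,fy=2,interpolation=cv2.INTER_CUBIC); b=cv2.resize(b,None,fx=2.1,fy=2.1,interpolation=cv2.INTER_CUBIC)
o=np.zeros((600,560,3),np.uint8); o[:a.shape[0],:a.shape[1]]=a; o[342:342+b.shape[0],:b.shape[1]]=b[:258]
cv2.imwrite('pics/f.png',o[:,:,::-1])
```

```text
[0.43845618 0.25106719 0.23917616]
```

View pics/f.png

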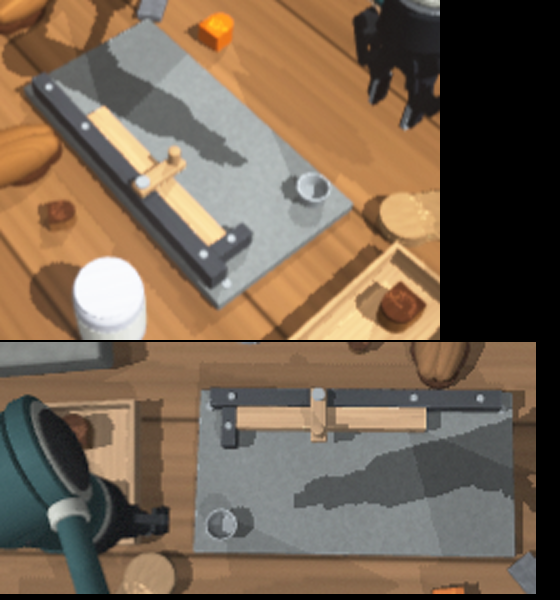

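In both views the strip is flush to the rail and against the stop (lower view (237,418)–(427,418)). The button lies square across it at (318,418), the heel is in the tray, and everything else is undisturbed. Handing in.

```bash
python3 -c "
from workcell import bot
print(bot.finish_job())"
```

```text
the job is handed in; nothing more can be done
None
```

The job is handed in at about 26 s of the 72 s: the heel block is in the tray, the strip is flush to the rail and hard up to the end stop, and the turn-button is square across it, as the last pictures showed; no verdict came back.

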